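# Seat a plaster press mould under the retaining plate of a press bed

### The arm

A 6-joint arm with a two-finger parallel gripper is mounted at the origin on the work surface. World frame = base frame: x ahead of the robot, y to its left, z up, the work surface at z = 0. Lengths are in mm, angles in degrees, forces in N, time in s.
With the tool pointing down it reaches from about 300 to 850 mm from the base axis. Payload 4.2 kg.
Tool frame: the origin (TCP) lies midway between the tips of the shut fingers; the grasp point (between the pads) lies 19 mm behind it (env.grip_point_offset is the distance from the TCP to the grasp point, in mm); z points along the fingers, x is the direction in which the jaws open and shut, and the axes are right-handed (so a half turn about z gives the same grasp; the last joint's range is limited). The gripper opens to 91 mm and grips with 3 to 60 N. Pads are 32 mm wide; open, the fingers measure 118 mm over their backs; the gripper's body (76 mm by 178 mm) begins 60 mm behind the grasp point.
Start: joints at [69.442, 18.312, 89.639, -0, 72.044, -1.146], TCP at [191.107, 542.329, 213.976] pointing down, gripper open.
Joint ranges: [-177.97, 177.97], [-48.28, 115.42], [12.27, 149.76], [-77.06, 257.06], [2.81, 150.46], [-146.56, 146.56]. Speed limits (degrees/s): [147.25, 147.25, 180, 180, 180, 180].

### API

Orientations are given as [roll, pitch, yaw] about the fixed x, y, z axes, in that order (R = Rz(yaw) Ry(pitch) Rx(roll)).
In Python, from workcell import env gives the robot as it stands.
- The arm moves only by the shell command python3 -m pendant 'ROWS' [FORCE]. ROWS is JSON, a list of rows, each an object with "xyz": the shift along the tool's x, y, z in m, a list of three; "roll": the turn about the tool's z in degrees; "jaw": the closure, from 0 (fully open) to 1 (shut). A call has exactly 8 rows; each row is the pose to reach, as a shift and turn from the pose commanded when the call began, along the tool's axes at that moment; what a row does not reach only later rows make up. A row lasts 1/8 s, in which the tool goes at most 62.5 mm and 10.7 degrees, less where a joint would pass 70% of its speed; a pose out of reach is approached as far as the arm can. A call with a gripper value outside its range is refused whole. The fingers move at their own pace and stop on an object; FORCE is the grip in N (left out, the last holds). Time passes only in rows, so rows that repeat a pose let the fingers close, or fill a call up. It gives the time, the measured TCP pose, the force and the opening at its end, in the units of the state.
- env.state(): the state, without advancing time (a new reading comes with each control period).
- env.grab_frame(name): name is "scene" or "top" or "wrist"; returns (picture, depth): 400x640x3 uint8, blue, green, red; 400x640 float32, mm along the optical axis (not along the pixel's ray), 0 where there is no reading.
- env.camera_params(name): a dict with "camera_matrix" (3x3 intrinsics, pixels), "cam_to_world" (4x4, takes a point from camera to world coordinates); the wrist camera has in their place "hand_eye" (4x4, takes a point from camera to tool coordinates, whose origin is the TCP and whose axes are the tool frame's). Camera axes: x right, y up, looking along -z (the intrinsics and any distortion apply to the point x, -y, -z); pixel columns grow to the right and rows downward; lengths in mm; the calibration is good to about 2 mm. A picture is of the moment at which its call begins: read the wrist's pose just before it. camera_params takes no time and is no camera call.
- env.job_done(): hands the job in, once; it reports no verdict.
The state is a dict: "time_s": time; "qpos": joint angles; "qvel": joint speeds; "effort": joint torques, N m; "ee_pos": TCP position; "ee_rot": TCP orientation; "force": force on the tool from outside, world axes, zero at the start; "torque": the same for the moment, N m; "gripper_width": finger opening in mm.
Only numpy, scipy, OpenCV 4.12 (cv2) and the standard library are available. Lean on these libraries where they do the work, as an engineer would, in place of code of your own. Each camera call takes 0.05 s, during which the arm holds its last target. There are 200 camera calls.

### The job

Set the plaster mould on the blue press bed and slide its wooden tongue in under the yellow overhanging plate until it is fully home against the hidden rubber stop, and press it home with a steady push of about 10 N, never over 25 N on the stop; put it down and steer it gently, without slamming or wedging it (60 N) on the bed. Let go and leave the mould flat on the bed with the stop still pushed fully in, and do not disturb the pot, cup and vase standing about.

Things in the scene. Friction and masses are not known exactly. Their poses are not given: they have to be found in the camera images.
- mould_mid (a point): Loose press mould, about 0.5 kg: white plaster block 70 (x) x 50 (y) x 60 mm tall on a 12 mm plywood foot; 72 mm tall in all. Point at the block's middle, 36 mm above the foot's underside; z up, +x towards the tongue. Grip the plaster across its 50 mm width (along y), above the foot, which is 70 mm wide and spans x -38 to +38 mm.
- tongue_nose (a point): Middle of the front end of the mould's tongue, half-way up it: 92 mm along +x from the mould's middle, 6 mm above the foot's underside. The tongue is the foot's flat plywood extension from x = +38 mm, 60 mm wide, 12 mm thick. Axes as the mould's.
- bed: Fixed blue press bed: plate 225 x 120 mm, upper face 12 mm above the table; at one end an undercut pocket under a yellow plate 75 mm deep, 116 wide, 12 thick (its top 39 mm above the table). Origin at table height under the middle of the pocket's mouth, which is the yellow plate's free edge; +x points into the pocket, z up. The open bed runs from x = -150 mm to the mouth at 0.
- pocket (a point): The pocket's mouth: middle of its opening, on the bed's upper face; axes as the bed's. The yellow plate's underside is 15 mm above the bed, 3 mm over the tongue. Cheeks 64 mm apart leave the tongue 2 mm each side; the mouth is flared and narrows to that by x = 15 mm. Inside, out of sight, is the rubber-faced stop.
- stop (a joint): Travel (m) of the hidden stop along the bed's +x: 0 out, 0.010 fully in. Its setting differs each time and is not measured: the tongue's nose meets it 14 to 36 mm past the mouth, and 10 mm further it goes solid on a rubber buffer of about 12 N per mm. Before that a weak spring (0.2 to 1 N) returns it: too weak to slide the mould back on the bed.
- pot: A loose terracotta pot, 80 mm across and 80 mm tall, origin under its centre. Leave it alone; it may stand near the mould.
- cup: A loose white cup, 72 mm across and 75 mm tall, origin under its centre. Leave it alone.
- vase: A loose white ribbed vase, 76 mm across and 90 mm tall, origin under its centre. Leave it alone.

How it is judged:
By the outcome, as a careful person would: the job done as asked, in the order asked, and still so for the second after the job is handed in, with the robot touching nothing.
It also fails if it takes over 72 s, if anything falls off the work surface, if the arm or the gripper's body presses on something with over 40 N, if the wrist force passes 120 N, or if a joint passes its speed limit or range.

## Working session

There is one attempt and no reset: what is moved stays moved. The work goes in short steps, Python scripts to look and compute and a shell command to move; the robot and the scene stay as the last step left them, time stands still between calls to the robot, and variables do not carry over. Pictures are saved under pics/ and viewed, about 8 in all and at most 12, crops included, and the job is handed in when it is done.

```bash
mkdir -p pics
cat > h.py <<'E'
import numpy as np, cv2
from scipy.spatial.transform import Rotation as R
from workcell import env
def T(name, st=None):
    p=env.camera_params(name); K=np.array(p["camera_matrix"])
    if "cam_to_world" in p: M=np.array(p["cam_to_world"])
    else:
        M=np.eye(4); M[:3,:3]=R.from_euler("xyz",st["ee_rot"],degrees=True).as_matrix(); M[:3,3]=st["ee_pos"]
        M=M@np.array(p["hand_eye"])
    return K,M
def plane(K,M,uv,z):
    uv=np.atleast_2d(uv).astype(float)
    d=np.c_[(uv[:,0]-K[0,2])/K[0,0],-(uv[:,1]-K[1,2])/K[1,1],-np.ones(len(uv))]@M[:3,:3].T
    return M[:3,3]+d*((z-M[2,3])/d[:,2])[:,None]
def cloud(K,M,D):
    v,u=np.indices(D.shape)
    P=np.stack([(u-K[0,2])/K[0,0]*D,-(v-K[1,2])/K[1,1]*D,-D],-1)
    return P@M[:3,:3].T+M[:3,3]
def grab(n):
    st=env.state(); im,D=env.grab_frame(n); K,M=T(n,st); return im,D,K,M
E
python3 - <<'E'
from h import *
print(env.state())
for n in ("top","scene"):
    im,D,K,M=grab(n); cv2.imwrite(f"pics/{n}0.png",im); np.savez(f"{n}0.npz",im=im,D=D,K=K,M=M)
    p=env.camera_params(n); print(n,np.round(M,3).tolist(),K.tolist(),p.keys())
E
```

```text
{'time_s': 0.0, 'qpos': array([ 6.94433016e+01,  1.83514183e+01,  8.97060066e+01, -1.45314234e-03,
        7.20423410e+01, -1.14513937e+00]), 'qvel': array([ 0.05560072, -0.01753454,  0.06269879, -0.06010056,  0.00539103,
        0.06844308]), 'effort': array([-9.65056970e-04, -4.12471211e+01, -2.31968486e+01,  7.28436001e-02,
        4.58265329e-02, -1.33359613e-04]), 'ee_pos': array([190.92790725, 541.8513875 , 213.1252077 ]), 'ee_rot': array([-1.79999387e+02,  9.97736380e-02,  7.05888907e+01]), 'force': array([ 0.18130615,  0.25438356, -0.27436806]), 'torque': array([ 0.0214718 , -0.02094355, -0.03159067]), 'gripper_width': 91.0936385556225}
top [[-0.046, 0.978, -0.201, 420.681], [-0.999, -0.045, 0.012, 66.138], [0.003, 0.201, 0.979, 1041.629], [0.0, 0.0, 0.0, 1.0]] [[417.4887513425052, 0.0, 322.1061567243329], [0.0, 417.4887513425052, 197.5057920214652], [0.0, 0.0, 1.0]] dict_keys(['camera_matrix', 'cam_to_world'])
scene [[-0.277, -0.752, 0.598, 1155.744], [0.961, -0.224, 0.162, 216.622], [0.012, 0.619, 0.785, 753.388], [0.0, 0.0, 0.0, 1.0]] [[362.1965259677105, 0.0, 320.58021515078525], [0.0, 362.1965259677105, 199.85445436239573], [0.0, 0.0, 1.0]] dict_keys(['camera_matrix', 'cam_to_world'])
```

View pics/top0.png

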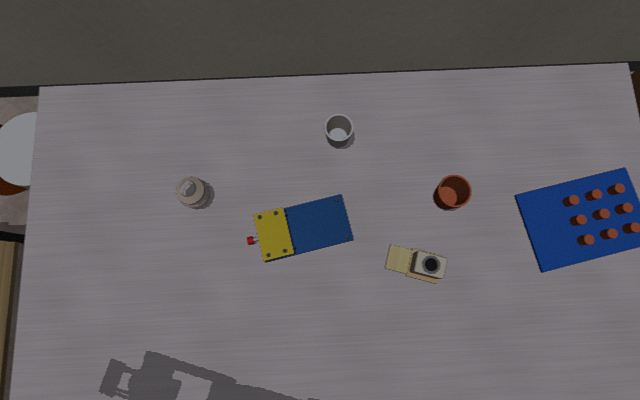

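View pics/scene0.png

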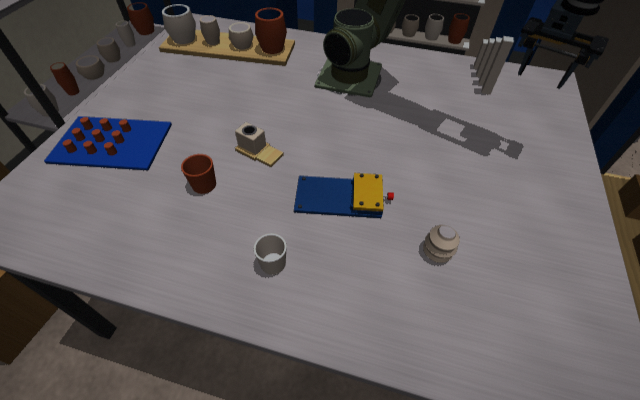

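The top view shows the bed's yellow plate at about (273,234) and its blue deck at (320,225). The mould's block is at (430,264) with the tongue at (399,259) pointing left. The pot is at (453,193), the cup at (339,130) and the vase at (192,192).

```bash
cat > m.py <<'E'
from h import *
f=np.load("top0.npz"); im,D,K,M=[f[k] for k in ("im","D","K","M")]
hsv=cv2.cvtColor(im,cv2.COLOR_BGR2HSV)
for u,v in [(273,234),(320,225),(399,259),(418,268),(440,258),(422,278)]: print((u,v),hsv[v,u],np.round(cloud(K,M,D)[v,u],1))
P=cloud(K,M,D)
def rect(mask,z,box):
    m=np.zeros(mask.shape,np.uint8); x0,y0,x1,y1=box; m[y0:y1,x0:x1]=mask[y0:y1,x0:x1]
    c=max(cv2.findContours(m,cv2.RETR_EXTERNAL,cv2.CHAIN_APPROX_NONE)[0],key=cv2.contourArea).reshape(-1,2)
    w=plane(K,M,c,z)[:,:2].astype(np.float32); r=cv2.minAreaRect(w); return np.round(r[0],1),np.round(r[1],1),round(r[2],1)
y=cv2.inRange(hsv,(20,150,80),(35,255,255)); print("plate",rect(y,39,(230,190,310,280)))
b=cv2.inRange(hsv,(100,120,40),(125,255,255)); print("deck",rect(b,12,(230,180,370,280)))
z=P[...,2]
print("block",rect(((z>60)&(z<85)).astype(np.uint8)*255,72,(370,235,460,290)))
t=cv2.inRange(hsv,(15,60,80),(35,255,255)); print("foot",rect(t,12,(370,235,460,290)))
E
python3 m.py
python3 - <<'E'
import numpy as np,cv2
a=cv2.imread('pics/top0.png')
cv2.imwrite('pics/c0.png',cv2.resize(a[180:300,230:480],None,fx=3,fy=3,interpolation=cv2.INTER_CUBIC))
E
```

```text
(273, 234) [ 25 195 132] [542.1 175.6  41.4]
(320, 225) [107 177  91] [562.7  61.8  12.4]
(399, 259) [ 28  71 133] [ 470.2 -127.4   12.1]
(418, 268) [ 30  17 133] [ 444.9 -157.8   72.9]
(440, 258) [ 23  17 135] [ 465.3 -210.9   71.6]
(422, 278) [ 19  94 133] [ 422.1 -179.2   12.5]
plate (array([543.7, 175.3]), array([114.4,  73.6]), 11.7)
deck (array([565.2,  73.3]), array([118.1, 162. ]), 11.7)
block (array([ 452.1, -186.4]), array([71.8, 50.5]), 72.8)
foot (array([ 459.9, -160.8]), array([129.6,  69.7]), 73.2)
```

View pics/c0.png

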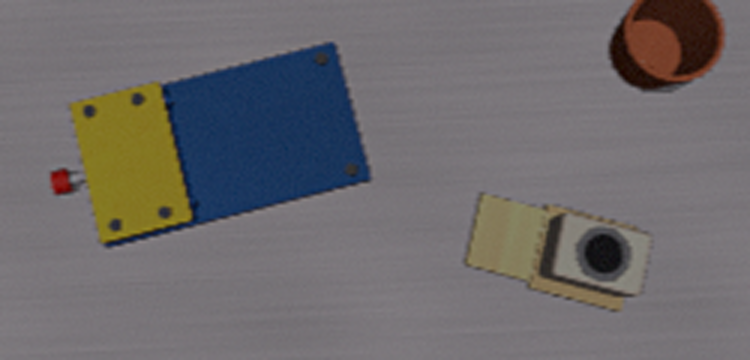

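```bash
python3 -m pendant '[{"xyz":[-0.037,0.030,0],"roll":5.5,"jaw":0},{"xyz":[-0.075,0.061,0],"roll":11,"jaw":0},{"xyz":[-0.112,0.091,0],"roll":16.5,"jaw":0},{"xyz":[-0.150,0.122,0],"roll":22,"jaw":0},{"xyz":[-0.187,0.152,0],"roll":27.5,"jaw":0},{"xyz":[-0.225,0.183,0],"roll":33,"jaw":0},{"xyz":[-0.262,0.213,0],"roll":38.5,"jaw":0},{"xyz":[-0.300,0.244,0],"roll":44,"jaw":0}]'
cat > d.py <<'E'
import sys; from h import *
# usage: x y z yaw -> delta in tool axes
x,y,z,yw=map(float,sys.argv[1:5]); s=env.state(); r=R.from_euler("xyz",s["ee_rot"],degrees=True)
d=r.inv().apply(np.array([x,y,z])-s["ee_pos"]); print("t",round(s["time_s"],2),"delta",np.round(d,1),"roll",round((s["ee_rot"][2]-yw+180)%360-180,2),"pos",np.round(s["ee_pos"],1),np.round(s["ee_rot"],2),"F",np.round(s["force"],1),"w",round(s["gripper_width"],1))
E
python3 d.py 452 -186.5 210 -17
```

```text
time_s: 1.1
ee_pos: [321.6, 176.8, 213.8]
ee_rot: [180.0, -0.0, 26.4]
force: [0.7, -0.2, 0.2]
gripper_width: 91.1
t 1.1 delta [-45.  383.3   3.8] roll 43.44 pos [321.6 176.8 213.8] [ 1.800e+02 -1.000e-02  2.644e+01] F [ 0.7 -0.2  0.2] w 91.1
```

```bash
python3 -m pendant '[{"xyz":[-0.006,0.054,0],"roll":6.2,"jaw":0},{"xyz":[-0.012,0.109,0],"roll":12.4,"jaw":0},{"xyz":[-0.019,0.164,0],"roll":18.6,"jaw":0},{"xyz":[-0.025,0.219,0],"roll":24.8,"jaw":0},{"xyz":[-0.032,0.273,0],"roll":31,"jaw":0},{"xyz":[-0.038,0.328,0],"roll":37.2,"jaw":0},{"xyz":[-0.045,0.383,0],"roll":43.4,"jaw":0},{"xyz":[-0.045,0.383,0.004],"roll":43.4,"jaw":0}]'
python3 - <<'E'
from h import *
im,D,K,M=grab("wrist"); np.savez("w1.npz",im=im,D=D,K=K,M=M); cv2.imwrite("pics/w1.png",im)
E
python3 d.py 452 -186.5 30 -17
```

```text
time_s: 2.1
ee_pos: [453.6, -187.4, 209.3]
ee_rot: [180.0, -0.0, -17.1]
force: [-0.1, 0.8, 0.0]
gripper_width: 91.4
t 2.15 delta [  0.6   1.4 178.5] roll 0.06 pos [ 452.3 -185.3  208.5] [-1.7996e+02  1.5000e-01 -1.6940e+01] F [-1.6  0.1 -0. ] w 91.2
```

View pics/w1.png

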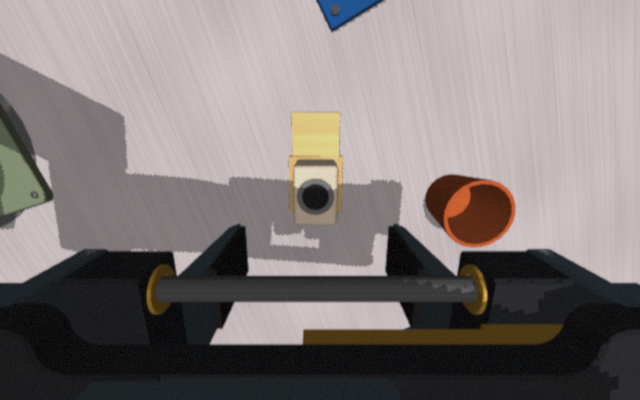

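The wrist view has the block top at (316,195), centred between the fingers, the tongue pointing up at (316,130), and the pot on the right at (480,212).

Run:
```python
from h import *
f=np.load("w1.npz"); im,D,K,M=[f[k] for k in ("im","D","K","M")]
P=cloud(K,M,D); z=P[...,2]
def rect(m,zz,b):
    mm=np.zeros(z.shape,np.uint8); x0,y0,x1,y1=b; mm[y0:y1,x0:x1]=m[y0:y1,x0:x1]
    c=max(cv2.findContours(mm,cv2.RETR_EXTERNAL,cv2.CHAIN_APPROX_NONE)[0],key=cv2.contourArea).reshape(-1,2)
    return cv2.minAreaRect(plane(K,M,c,zz)[:,:2].astype(np.float32))
print("block",rect(((z>62)&(z<82)).astype(np.uint8),72,(280,100,360,235)))
print("foot z", [np.round(P[v,u],1) for u,v in ((316,135),(316,215),(200,150))])
hsv=cv2.cvtColor(im,cv2.COLOR_BGR2HSV)
print("tongue+foot",rect(cv2.inRange(hsv,(15,70,80),(35,255,255)),12,(280,100,360,158)))
m=(z>70)&(z<90)&(np.indices(z.shape)[1]>420)&(hsv[...,0]<15)
q=P[m]; print("pot rim",q[:,:2].min(0),q[:,:2].max(0), "min jaw-axis dist",((q[:,:2]-[452,-186.5])@[np.cos(np.radians(-17)),np.sin(np.radians(-17))]).min())
```

```text
block ((452.84423828125, -187.66098022460938), (69.27216339111328, 49.36845397949219), 72.96319580078125)
foot z [array([ 472.5, -127.2,   12.1]), array([ 447.2, -209.6,   71.5]), array([ 320.2, -101.2,   -0.7])]
tongue+foot ((471.8728942871094, -126.949951171875), (55.01754379272461, 68.1435775756836), 72.96441650390625)
pot rim [ 581.7725897  -299.82300955] [ 661.10413595 -220.22117734] min jaw-axis dist 143.68499059887145
```

```bash
python3 -m pendant '[{"xyz":[0,0.001,0.03],"roll":0,"jaw":0},{"xyz":[0,0.001,0.065],"roll":0,"jaw":0},{"xyz":[0,0.001,0.1],"roll":0,"jaw":0},{"xyz":[0,0.001,0.135],"roll":0,"jaw":0},{"xyz":[0,0.001,0.16],"roll":0,"jaw":0},{"xyz":[0,0.001,0.175],"roll":0,"jaw":0},{"xyz":[0,0.001,0.181],"roll":0,"jaw":0},{"xyz":[0,0.001,0.181],"roll":0,"jaw":0.2}]' 35 && python3 -m pendant '[{"xyz":[0,0,0],"roll":0,"jaw":0.3},{"xyz":[0,0,0],"roll":0,"jaw":0.4},{"xyz":[0,0,0],"roll":0,"jaw":0.5},{"xyz":[0,0,0],"roll":0,"jaw":0.6},{"xyz":[0,0,0],"roll":0,"jaw":0.7},{"xyz":[0,0,0],"roll":0,"jaw":0.8},{"xyz":[0,0,0],"roll":0,"jaw":0.9},{"xyz":[0,0,0],"roll":0,"jaw":0.9}]' 35; python3 d.py 452.4 -187 27 -17
```

```text
time_s: 3.15
ee_pos: [452.2, -184.5, 29.0]
ee_rot: [-180.0, 0.0, -16.7]
force: [0.7, -0.1, -0.1]
gripper_width: 84.0
time_s: 4.15
ee_pos: [452.6, -185.4, 29.2]
ee_rot: [-180.0, -0.0, -16.8]
force: [-1.1, -0.6, 5.9]
gripper_width: 50.1
t 4.15 delta [0.2 1.6 2.2] roll 0.18 pos [ 452.6 -185.4   29.2] [-1.800e+02 -3.000e-02 -1.682e+01] F [-1.1 -0.6  5.9] w 50.1
```

```bash
python3 -m pendant '[{"xyz":[0,0,-0.01],"roll":0,"jaw":0.9},{"xyz":[0,0,-0.04],"roll":0,"jaw":0.9},{"xyz":[0.005,-0.02,-0.08],"roll":-2,"jaw":0.9},{"xyz":[0.015,-0.065,-0.1],"roll":-8,"jaw":0.9},{"xyz":[0.026,-0.12,-0.1],"roll":-14,"jaw":0.9},{"xyz":[0.037,-0.17,-0.1],"roll":-20,"jaw":0.9},{"xyz":[0.046,-0.215,-0.1],"roll":-25,"jaw":0.9},{"xyz":[0.052,-0.241,-0.1],"roll":-28.6,"jaw":0.9}]' && python3 -m pendant '[{"xyz":[0,0,0],"roll":0,"jaw":0.9},{"xyz":[0,0,0],"roll":0,"jaw":0.9},{"xyz":[0,0,0],"roll":0,"jaw":0.9},{"xyz":[0,0,0],"roll":0,"jaw":0.9},{"xyz":[0,0,0],"roll":0,"jaw":0.9},{"xyz":[0,0,0],"roll":0,"jaw":0.9},{"xyz":[0,0,0],"roll":0,"jaw":0.9},{"xyz":[0,0,0],"roll":0,"jaw":0.9}]'
python3 - <<'E'
from h import *
for n in ("wrist","top"):
    im,D,K,M=grab(n); np.savez(n+"2.npz",im=im,D=D,K=K,M=M); cv2.imwrite(f"pics/{n}2.png",im)
E
python3 d.py 572 38 120 11.8
```

```text
time_s: 5.15
ee_pos: [571.6, 32.6, 127.7]
ee_rot: [-180.0, 0.1, 12.0]
force: [0.9, -0.0, -5.4]
gripper_width: 49.9
time_s: 6.15
ee_pos: [571.9, 30.4, 128.9]
ee_rot: [-180.0, -0.0, 11.8]
force: [0.1, 0.2, -6.6]
gripper_width: 50.2
t 6.25 delta [ 1.6 -7.4  9. ] roll -0.01 pos [571.9  30.4 129. ] [-1.800e+02 -1.000e-02  1.179e+01] F [ 0.5 -0.4 -6. ] w 50.0
```

View pics/wrist2.png

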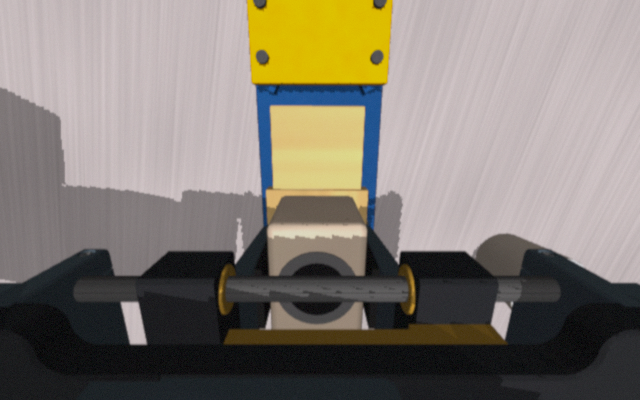

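The plate's free edge is at row 83, columns 250-390, and the tongue spans columns 271-363, rows 105-190, still about 100 mm above the table. Next I measure both in the tool frame.

```bash
cat > w.py <<'E'
import sys; from h import *
# fit plate and tongue in tool frame from a saved wrist npz; tool z offsets from TCP height
f=np.load(sys.argv[1]); im,D,K=[f[k] for k in ("im","D","K")]; H=np.array(env.camera_params("wrist")["hand_eye"])
zt=float(sys.argv[2]); r0,r1=map(int,sys.argv[3:5]); hsv=cv2.cvtColor(im,cv2.COLOR_BGR2HSV)
yel=cv2.inRange(hsv,(18,200,100),(35,255,255)); wood=cv2.inRange(hsv,(12,50,90),(35,190,255))
def fit(p): # line in tool xy
    l=cv2.fitLine(p[:,:2].astype(np.float32),cv2.DIST_HUBER,0,.1,.1).ravel(); return l
def cast(uv,z): return plane(K,H,uv,z)
def run(mask,rows,c0=200,c1=440):
    L=[];Rr=[]
    for v in rows:
        c=np.where(mask[v,c0:c1])[0]
        if len(c)>20: L.append((c0+c[0]-.5,v));Rr.append((c0+c[-1]+.5,v))
    return np.array(L),np.array(Rr)
zp=zt-39; L,Rr=run(yel,range(5,75)); a,b=fit(cast(L,zp)),fit(cast(Rr,zp))
def ang(l): return np.degrees(np.arctan2(l[0],-l[1])) if l[1]<0 else np.degrees(np.arctan2(-l[0],l[1]))
def xat(l,y): return l[2]+l[0]/l[1]*(y-l[3])
e=[]
for u in range(258,384):
    c=np.where(yel[:140,u])[0]
    if len(c): e.append((u,c[-1]+.5))
e=fit(cast(np.array(e),zp))
print("plate sides angle",ang(a),ang(b),"x at -120",xat(a,-120),xat(b,-120),"mid",(xat(a,-120)+xat(b,-120))/2,"edge pt",e[2:],"edge ang",np.degrees(np.arctan2(e[1],e[0])))
zz=float(sys.argv[5]); L,Rr=run(wood,range(r0,r1)); a,b=fit(cast(L,zz)),fit(cast(Rr,zz))
n=np.where(wood[:r1,317])[0][0]-.5
print("tongue angle",ang(a),ang(b),"x at -80",xat(a,-80),xat(b,-80),"mid",(xat(a,-80)+xat(b,-80))/2,"nose y",cast([(317,n)],zz)[0])
E
python3 w.py wrist2.npz 129 115 183 17.2
python3 - <<'E'
from h import *
f=np.load("wrist2.npz"); P=cloud(f["K"],f["M"],f["D"]); print(P[140,317],P[60,317],P[100,317], P[95,317])
E
```

```text
plate sides angle -0.16912663 0.18614747 x at -120 -54.241154 59.599796 mid 2.6793213 edge pt [   5.98389 -109.85813] edge ang 0.50639975
tongue angle 0.22847411 0.20497827 x at -80 -28.888361 30.553734 mid 0.8326864 nose y [  0.820952   -88.77023658  17.2       ]
[558.89255164  96.86207471 112.27460539] [546.6181748  156.15093839  38.98197178] [552.71980424 127.37083895  11.79146325] [551.82144141 131.63940119  12.93093162]
```

```bash
python3 -m pendant '[{"xyz":[0.0018,-0.004,0.01],"roll":0,"jaw":0.9},{"xyz":[0.0018,-0.01,0.025],"roll":0,"jaw":0.9},{"xyz":[0.0018,-0.012,0.045],"roll":0,"jaw":0.9},{"xyz":[0.0018,-0.012,0.06],"roll":0,"jaw":0.9},{"xyz":[0.0018,-0.012,0.07],"roll":0,"jaw":0.9},{"xyz":[0.0018,-0.012,0.077],"roll":0,"jaw":0.9},{"xyz":[0.0018,-0.012,0.08],"roll":0,"jaw":0.9},{"xyz":[0.0018,-0.012,0.08],"roll":0,"jaw":0.9}]'
python3 - <<'E'
from h import *
for n in ("wrist",):
    im,D,K,M=grab(n); np.savez(n+"3.npz",im=im,D=D,K=K,M=M); cv2.imwrite(f"pics/{n}3.png",im)
P=cloud(K,M,D); print(P[140,317],P[60,317])
E
python3 d.py 572 38 41.2 11.8
python3 w.py wrist3.npz 49 115 183 17.2
```

```text
time_s: 7.25
ee_pos: [571.4, 42.4, 49.1]
ee_rot: [-180.0, -0.0, 11.8]
force: [0.8, -0.4, -6.4]
gripper_width: 49.7
[558.45811436 108.87694618  31.9610922 ] [549.1244523  153.26695487  39.91095501]
t 7.3 delta [-0.5  4.4  8.1] roll -0.02 pos [571.6  42.4  49.3] [ 1.800e+02 -5.000e-02  1.178e+01] F [-0.1  0.6 -5.3] w 49.9
plate sides angle 0.11035285 0.12840503 x at -120 -56.45737 57.67154 mid 0.6070843 edge pt [  5.710336 -97.91636 ] edge ang -0.03470241
tongue angle 0.21557873 0.12890364 x at -80 -28.901491 30.555182 mid 0.82684517 nose y [  0.82132258 -88.77036014  17.2       ]
```

View pics/wrist3.png

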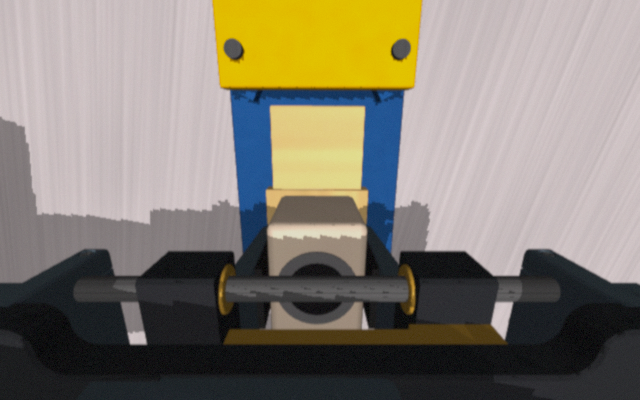

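The nose (row 105) is 9 mm short of the mouth, centred within 0.3 mm between the flares at (257,97) and (378,97), and parallel. Lowering gently.

```bash
python3 -m pendant '[{"xyz":[-0.0002,0,0.002],"roll":0,"jaw":0.9},{"xyz":[-0.0002,0,0.004],"roll":0,"jaw":0.9},{"xyz":[-0.0002,0,0.005],"roll":0,"jaw":0.9},{"xyz":[-0.0002,0,0.006],"roll":0,"jaw":0.9},{"xyz":[-0.0002,0,0.0065],"roll":0,"jaw":0.9},{"xyz":[-0.0002,0,0.007],"roll":0,"jaw":0.9},{"xyz":[-0.0002,0,0.0072],"roll":0,"jaw":0.9},{"xyz":[-0.0002,0,0.0072],"roll":0,"jaw":0.9}]'; python3 d.py 572 38 41.2 11.8
```

```text
time_s: 8.3
ee_pos: [571.0, 42.5, 41.8]
ee_rot: [-180.0, -0.0, 11.8]
force: [-0.8, -0.5, -5.9]
gripper_width: 50.2
t 8.3 delta [0.  4.6 0.6] roll -0.01 pos [571.   42.5  41.8] [-180.     -0.     11.79] F [-0.8 -0.5 -5.9] w 50.2
```

```bash
python3 -m pendant '[{"xyz":[0,0,0.0002],"roll":0,"jaw":0.9},{"xyz":[0,0,0.0004],"roll":0,"jaw":0.9},{"xyz":[0,0,0.0005],"roll":0,"jaw":0.9},{"xyz":[0,0,0.0006],"roll":0,"jaw":0.9},{"xyz":[0,0,0.0007],"roll":0,"jaw":0.9},{"xyz":[0,0,0.0008],"roll":0,"jaw":0.9},{"xyz":[0,0,0.0008],"roll":0,"jaw":0.9},{"xyz":[0,0,0.0008],"roll":0,"jaw":0.9}]'; python3 d.py 572 38 41.2 11.8
```

```text
time_s: 9.3
ee_pos: [571.0, 42.4, 41.2]
ee_rot: [-180.0, -0.0, 11.8]
force: [-1.6, -0.3, -1.1]
gripper_width: 49.7
t 9.3 delta [0.1 4.6 0. ] roll -0.01 pos [571.   42.4  41.2] [-1.800e+02 -1.000e-02  1.179e+01] F [-1.6 -0.3 -1.1] w 49.7
```

```bash
python3 -m pendant '[{"xyz":[0,-0.0015,0],"roll":0,"jaw":0.9},{"xyz":[0,-0.004,0],"roll":0,"jaw":0.9},{"xyz":[0,-0.0065,0],"roll":0,"jaw":0.9},{"xyz":[0,-0.009,0],"roll":0,"jaw":0.9},{"xyz":[0,-0.0115,0],"roll":0,"jaw":0.9},{"xyz":[0,-0.014,0],"roll":0,"jaw":0.9},{"xyz":[0,-0.0165,0],"roll":0,"jaw":0.9},{"xyz":[0,-0.018,0],"roll":0,"jaw":0.9}]'; python3 d.py 572 38 41.2 11.8;  python3 -m pendant '[{"xyz":[0,-0.001,0],"roll":0,"jaw":0.9},{"xyz":[0,-0.002,0],"roll":0,"jaw":0.9},{"xyz":[0,-0.003,0],"roll":0,"jaw":0.9},{"xyz":[0,-0.004,0],"roll":0,"jaw":0.9},{"xyz":[0,-0.005,0],"roll":0,"jaw":0.9},{"xyz":[0,-0.006,0],"roll":0,"jaw":0.9},{"xyz":[0,-0.007,0],"roll":0,"jaw":0.9},{"xyz":[0,-0.008,0],"roll":0,"jaw":0.9}]'; python3 d.py 572 38 41.2 11.8; python3 -c "
from workcell import env
print(env.state()['torque'])"
```

```text
time_s: 10.3
ee_pos: [567.6, 60.1, 41.2]
ee_rot: [180.0, -0.0, 11.8]
force: [0.8, -3.4, 2.2]
gripper_width: 49.8
t 10.3 delta [-0.2 22.5  0. ] roll -0.0 pos [567.6  60.1  41.2] [ 1.7998e+02 -4.0000e-02  1.1800e+01] F [ 0.8 -3.4  2.2] w 49.8
time_s: 11.3
ee_pos: [566.0, 67.7, 41.2]
ee_rot: [180.0, -0.0, 11.8]
force: [1.5, -4.0, 2.5]
gripper_width: 50.0
t 11.3 delta [-0.2 30.3  0. ] roll -0.02 pos [566.   67.7  41.2] [ 1.7998e+02 -4.0000e-02  1.1780e+01] F [ 1.5 -4.   2.5] w 50.0
[-0.86078595 -0.04915691 -0.03030711]
```

```bash
python3 -m pendant '[{"xyz":[0,-0.001,0],"roll":0,"jaw":0.9},{"xyz":[0,-0.002,0],"roll":0,"jaw":0.9},{"xyz":[0,-0.003,0],"roll":0,"jaw":0.9},{"xyz":[0,-0.0035,0],"roll":0,"jaw":0.9},{"xyz":[0,-0.004,0],"roll":0,"jaw":0.9},{"xyz":[0,-0.0045,0],"roll":0,"jaw":0.9},{"xyz":[0,-0.005,0],"roll":0,"jaw":0.9},{"xyz":[0,-0.0055,0],"roll":0,"jaw":0.9}]'
cat > k.py <<'E'
from h import *
def knob(im,K,M,box):
    h=cv2.cvtColor(im,cv2.COLOR_BGR2HSV); m=cv2.inRange(h,(0,150,60),(8,255,255))|cv2.inRange(h,(172,150,60),(180,255,255))
    x0,y0,x1,y1=box; g=np.zeros_like(m); g[y0:y1,x0:x1]=m[y0:y1,x0:x1]; w=g.astype(bool)*h[...,1].astype(float)
    v,u=np.indices(g.shape); c=((u*w).sum()/w.sum(),(v*w).sum()/w.sum()); p=plane(K,M,c,20)[0]
    return np.round(c,2),round(float((p[:2]-[551.3,138.6])@[-.2045,.979]),1),int(g.sum()/255)
B={"top":(238,225,263,255),"scene":(380,180,405,212)}
for n in B:
    f=np.load(n+"0.npz"); im,D,K,M=grab(n)
    print(n,"start",knob(f["im"],K,M,B[n]),"now",knob(im,K,M,B[n]))
E
python3 k.py; python3 d.py 572 38 41.2 11.8
```

```text
time_s: 12.3
ee_pos: [564.9, 73.1, 41.2]
ee_rot: [180.0, -0.0, 11.8]
force: [1.8, -6.2, 2.9]
gripper_width: 49.8
top start (array([249.95, 240.19]), 97.9, 42) now (array([249.9 , 240.17]), 98.0, 41)
scene start (array([390.37, 195.8 ]), 99.0, 39) now (array([390.32, 195.87]), 98.9, 40)
t 12.4 delta [-0.2 35.8  0. ] roll -0.01 pos [564.9  73.1  41.2] [ 1.7998e+02 -4.0000e-02  1.1790e+01] F [ 2.  -4.6  2.4] w 49.9
```

```bash
cat > g.py <<'E'
from h import *; import sys
s=env.state(); a=np.array([-.2045,.979]); p=s["ee_pos"][:2]-[551.3,138.6]; ax=-s["force"][:2]@a
print("push",round(float(ax),1),"lat",round(float(s["force"][:2]@[.979,.2045]),1),"Fz",round(s["force"][2],1),"nose",round(float(p@a)+88.8,2)); sys.exit(int(ax>8))
E
python3 g.py && python3 -m pendant '[{"xyz":[0,-0.0002,0],"roll":0,"jaw":0.9},{"xyz":[0,-0.0004,0],"roll":0,"jaw":0.9},{"xyz":[0,-0.0006,0],"roll":0,"jaw":0.9},{"xyz":[0,-0.0008,0],"roll":0,"jaw":0.9},{"xyz":[0,-0.001,0],"roll":0,"jaw":0.9},{"xyz":[0,-0.0012,0],"roll":0,"jaw":0.9},{"xyz":[0,-0.0012,0],"roll":0,"jaw":0.9},{"xyz":[0,-0.0012,0],"roll":0,"jaw":0.9}]' >/dev/null && python3 g.py && python3 -m pendant '[{"xyz":[0,-0.0002,0],"roll":0,"jaw":0.9},{"xyz":[0,-0.0004,0],"roll":0,"jaw":0.9},{"xyz":[0,-0.0006,0],"roll":0,"jaw":0.9},{"xyz":[0,-0.0008,0],"roll":0,"jaw":0.9},{"xyz":[0,-0.001,0],"roll":0,"jaw":0.9},{"xyz":[0,-0.0012,0],"roll":0,"jaw":0.9},{"xyz":[0,-0.0012,0],"roll":0,"jaw":0.9},{"xyz":[0,-0.0012,0],"roll":0,"jaw":0.9}]' >/dev/null && python3 g.py && python3 -m pendant '[{"xyz":[0,-0.0002,0],"roll":0,"jaw":0.9},{"xyz":[0,-0.0004,0],"roll":0,"jaw":0.9},{"xyz":[0,-0.0006,0],"roll":0,"jaw":0.9},{"xyz":[0,-0.0008,0],"roll":0,"jaw":0.9},{"xyz":[0,-0.001,0],"roll":0,"jaw":0.9},{"xyz":[0,-0.0012,0],"roll":0,"jaw":0.9},{"xyz":[0,-0.0012,0],"roll":0,"jaw":0.9},{"xyz":[0,-0.0012,0],"roll":0,"jaw":0.9}]' >/dev/null && python3 g.py; python3 k.py
```

```text
push 5.0 lat 1.1 Fz 2.4 nose 21.93
push 5.8 lat 0.2 Fz 2.8 nose 23.0
push 6.0 lat 0.1 Fz 2.4 nose 24.19
push 5.9 lat -0.1 Fz 2.6 nose 25.36
top start (array([249.95, 240.19]), 97.9, 42) now (array([249.95, 240.2 ]), 97.9, 42)
scene start (array([390.37, 195.8 ]), 99.0, 39) now (array([390.32, 195.86]), 98.9, 40)
```

```bash
python3 -m pendant '[{"xyz":[0,-0.0002,-0.0001],"roll":0,"jaw":0.9},{"xyz":[0,-0.0004,-0.0002],"roll":0,"jaw":0.9},{"xyz":[0,-0.0006,-0.0003],"roll":0,"jaw":0.9},{"xyz":[0,-0.0008,-0.0003],"roll":0,"jaw":0.9},{"xyz":[0,-0.001,-0.0003],"roll":0,"jaw":0.9},{"xyz":[0,-0.0012,-0.0003],"roll":0,"jaw":0.9},{"xyz":[0,-0.0012,-0.0003],"roll":0,"jaw":0.9},{"xyz":[0,-0.0012,-0.0003],"roll":0,"jaw":0.9}]' >/dev/null && python3 g.py && python3 -m pendant '[{"xyz":[0,-0.0002,0],"roll":0,"jaw":0.9},{"xyz":[0,-0.0004,0],"roll":0,"jaw":0.9},{"xyz":[0,-0.0006,0],"roll":0,"jaw":0.9},{"xyz":[0,-0.0008,0],"roll":0,"jaw":0.9},{"xyz":[0,-0.001,0],"roll":0,"jaw":0.9},{"xyz":[0,-0.0012,0],"roll":0,"jaw":0.9},{"xyz":[0,-0.0012,0],"roll":0,"jaw":0.9},{"xyz":[0,-0.0012,0],"roll":0,"jaw":0.9}]' >/dev/null && python3 g.py && python3 -m pendant '[{"xyz":[0,-0.0002,0],"roll":0,"jaw":0.9},{"xyz":[0,-0.0004,0],"roll":0,"jaw":0.9},{"xyz":[0,-0.0006,0],"roll":0,"jaw":0.9},{"xyz":[0,-0.0008,0],"roll":0,"jaw":0.9},{"xyz":[0,-0.001,0],"roll":0,"jaw":0.9},{"xyz":[0,-0.0012,0],"roll":0,"jaw":0.9},{"xyz":[0,-0.0012,0],"roll":0,"jaw":0.9},{"xyz":[0,-0.0012,0],"roll":0,"jaw":0.9}]' >/dev/null && python3 g.py && python3 -m pendant '[{"xyz":[0,-0.0002,0],"roll":0,"jaw":0.9},{"xyz":[0,-0.0004,0],"roll":0,"jaw":0.9},{"xyz":[0,-0.0006,0],"roll":0,"jaw":0.9},{"xyz":[0,-0.0008,0],"roll":0,"jaw":0.9},{"xyz":[0,-0.001,0],"roll":0,"jaw":0.9},{"xyz":[0,-0.0012,0],"roll":0,"jaw":0.9},{"xyz":[0,-0.0012,0],"roll":0,"jaw":0.9},{"xyz":[0,-0.0012,0],"roll":0,"jaw":0.9}]' >/dev/null && python3 g.py; python3 k.py
```

```text
push 3.1 lat 0.8 Fz -0.1 nose 27.05
push 4.7 lat 0.6 Fz 0.3 nose 28.12
push 4.0 lat 0.5 Fz -0.3 nose 29.35
push 4.2 lat 0.1 Fz -0.1 nose 30.56
top start (array([249.95, 240.19]), 97.9, 42) now (array([249.95, 240.19]), 97.9, 42)
scene start (array([390.37, 195.8 ]), 99.0, 39) now (array([390.32, 195.87]), 98.9, 40)
```

```bash
python3 -m pendant '[{"xyz":[0,-0.0002,0],"roll":0,"jaw":0.9},{"xyz":[0,-0.0004,0],"roll":0,"jaw":0.9},{"xyz":[0,-0.0006,0],"roll":0,"jaw":0.9},{"xyz":[0,-0.0008,0],"roll":0,"jaw":0.9},{"xyz":[0,-0.001,0],"roll":0,"jaw":0.9},{"xyz":[0,-0.0012,0],"roll":0,"jaw":0.9},{"xyz":[0,-0.0012,0],"roll":0,"jaw":0.9},{"xyz":[0,-0.0012,0],"roll":0,"jaw":0.9}]' >/dev/null && python3 g.py && python3 -m pendant '[{"xyz":[0,-0.0002,0],"roll":0,"jaw":0.9},{"xyz":[0,-0.0004,0],"roll":0,"jaw":0.9},{"xyz":[0,-0.0006,0],"roll":0,"jaw":0.9},{"xyz":[0,-0.0008,0],"roll":0,"jaw":0.9},{"xyz":[0,-0.001,0],"roll":0,"jaw":0.9},{"xyz":[0,-0.0012,0],"roll":0,"jaw":0.9},{"xyz":[0,-0.0012,0],"roll":0,"jaw":0.9},{"xyz":[0,-0.0012,0],"roll":0,"jaw":0.9}]' >/dev/null && python3 g.py && python3 -m pendant '[{"xyz":[0,-0.0002,0],"roll":0,"jaw":0.9},{"xyz":[0,-0.0004,0],"roll":0,"jaw":0.9},{"xyz":[0,-0.0006,0],"roll":0,"jaw":0.9},{"xyz":[0,-0.0008,0],"roll":0,"jaw":0.9},{"xyz":[0,-0.001,0],"roll":0,"jaw":0.9},{"xyz":[0,-0.0012,0],"roll":0,"jaw":0.9},{"xyz":[0,-0.0012,0],"roll":0,"jaw":0.9},{"xyz":[0,-0.0012,0],"roll":0,"jaw":0.9}]' >/dev/null && python3 g.py && python3 -m pendant '[{"xyz":[0,-0.0002,0],"roll":0,"jaw":0.9},{"xyz":[0,-0.0004,0],"roll":0,"jaw":0.9},{"xyz":[0,-0.0006,0],"roll":0,"jaw":0.9},{"xyz":[0,-0.0008,0],"roll":0,"jaw":0.9},{"xyz":[0,-0.001,0],"roll":0,"jaw":0.9},{"xyz":[0,-0.0012,0],"roll":0,"jaw":0.9},{"xyz":[0,-0.0012,0],"roll":0,"jaw":0.9},{"xyz":[0,-0.0012,0],"roll":0,"jaw":0.9}]' >/dev/null && python3 g.py && python3 -m pendant '[{"xyz":[0,-0.0002,0],"roll":0,"jaw":0.9},{"xyz":[0,-0.0004,0],"roll":0,"jaw":0.9},{"xyz":[0,-0.0006,0],"roll":0,"jaw":0.9},{"xyz":[0,-0.0008,0],"roll":0,"jaw":0.9},{"xyz":[0,-0.001,0],"roll":0,"jaw":0.9},{"xyz":[0,-0.0012,0],"roll":0,"jaw":0.9},{"xyz":[0,-0.0012,0],"roll":0,"jaw":0.9},{"xyz":[0,-0.0012,0],"roll":0,"jaw":0.9}]' >/dev/null && python3 g.py; python3 k.py; python3 d.py 0 0 0 0
```

```text
push 4.4 lat 0.1 Fz 0.1 nose 31.76
push 6.5 lat 0.1 Fz 0.1 nose 32.04
push 11.9 lat -0.9 Fz 1.4 nose 32.19
top start (array([249.95, 240.19]), 97.9, 42) now (array([249.95, 240.2 ]), 97.9, 42)
scene start (array([390.37, 195.8 ]), 99.0, 39) now (array([390.33, 195.87]), 98.9, 40)
t 22.7 delta [-567.7  -34.6   41.2] roll 11.88 pos [562.6  83.1  41.5] [ 1.7982e+02 -2.0000e-02  1.1880e+01] F [  1.2 -11.4   1.3] w 49.8
```

```bash
python3 -m pendant '[{"xyz":[0,-0.0001,0],"roll":0,"jaw":0.9},{"xyz":[0,-0.0002,0],"roll":0,"jaw":0.9},{"xyz":[0,-0.0003,0],"roll":0,"jaw":0.9},{"xyz":[0,-0.0004,0],"roll":0,"jaw":0.9},{"xyz":[0,-0.0005,0],"roll":0,"jaw":0.9},{"xyz":[0,-0.0005,0],"roll":0,"jaw":0.9},{"xyz":[0,-0.0005,0],"roll":0,"jaw":0.9},{"xyz":[0,-0.0005,0],"roll":0,"jaw":0.9}]'; python3 g.py
python3 - <<'E'
from h import *
im,D,K,M=grab("wrist"); np.savez("wrist4.npz",im=im,D=D,K=K,M=M); cv2.imwrite("pics/wrist4.png",im)
E
python3 g.py; python3 w.py wrist4.npz 41.3 140 183 17.2
```

```text
time_s: 23.7
ee_pos: [562.7, 83.2, 41.6]
ee_rot: [179.8, -0.0, 11.9]
force: [1.0, -13.2, 1.9]
gripper_width: 49.8
push 13.1 lat -1.7 Fz 1.9 nose 32.23
push 13.2 lat -0.9 Fz 1.3 nose 32.25
plate sides angle -0.15621074 0.09040188 x at -120 -56.03956 58.31133 mid 1.1358852 edge pt [  6.3421845 -68.89494  ] edge ang -0.03135939
tongue angle -1.3417743 1.7692895 x at -80 -29.832554 31.3883 mid 0.77787304 nose y [   0.76758589 -136.31732148   17.2       ]
```

View pics/wrist4.png

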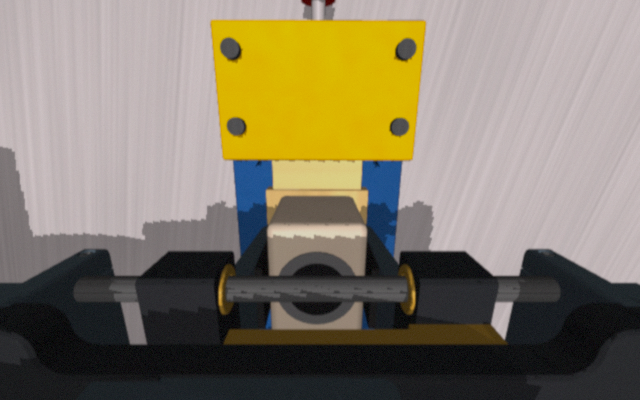

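The plate's free edge is now at row 160 (my edge search stopped at row 140, so its -68.9 is void). The tongue enters straight between the flares. The red knob hasn't moved and the contact seems rather stiff, so I back off and approach again with a slight offset to tell the stop from a wedge.

```bash
python3 -m pendant '[{"xyz":[0,0.001,0],"roll":0,"jaw":0.9},{"xyz":[0,0.002,0],"roll":0,"jaw":0.9},{"xyz":[0,0.003,0],"roll":0,"jaw":0.9},{"xyz":[0,0.004,0],"roll":0,"jaw":0.9},{"xyz":[0,0.005,0],"roll":0,"jaw":0.9},{"xyz":[0,0.006,0],"roll":0,"jaw":0.9},{"xyz":[0,0.007,-0.0003],"roll":0,"jaw":0.9},{"xyz":[0,0.007,-0.0003],"roll":0,"jaw":0.9}]'>/dev/null; python3 g.py;  python3 -m pendant '[{"xyz":[0.0002,-0.0005,0],"roll":0,"jaw":0.9},{"xyz":[0.0004,-0.001,0],"roll":0,"jaw":0.9},{"xyz":[0.0004,-0.0015,0],"roll":0,"jaw":0.9},{"xyz":[0.0004,-0.002,0],"roll":0,"jaw":0.9},{"xyz":[0.0004,-0.0025,0],"roll":0,"jaw":0.9},{"xyz":[0.0004,-0.003,0],"roll":0,"jaw":0.9},{"xyz":[0.0004,-0.0035,0],"roll":0,"jaw":0.9},{"xyz":[0.0004,-0.0035,0],"roll":0,"jaw":0.9}]'>/dev/null; python3 g.py;  python3 -m pendant '[{"xyz":[0,-0.0005,0],"roll":0,"jaw":0.9},{"xyz":[0,-0.001,0],"roll":0,"jaw":0.9},{"xyz":[0,-0.0015,0],"roll":0,"jaw":0.9},{"xyz":[0,-0.0018,0],"roll":0,"jaw":0.9},{"xyz":[0,-0.002,0],"roll":0,"jaw":0.9},{"xyz":[0,-0.002,0],"roll":0,"jaw":0.9},{"xyz":[0,-0.002,0],"roll":0,"jaw":0.9},{"xyz":[0,-0.002,0],"roll":0,"jaw":0.9}]'; python3 g.py; python3 d.py 0 0 0 0
```

```text
push -1.3 lat 0.0 Fz -2.8 nose 27.56
push 1.3 lat -0.8 Fz -5.9 nose 31.38
time_s: 26.75
ee_pos: [562.8, 83.1, 41.5]
ee_rot: [179.9, 0.0, 11.8]
force: [-0.7, -5.4, -6.2]
gripper_width: 49.7
push 5.1 lat -1.8 Fz -6.2 nose 32.13
t 26.75 delta [-567.8  -34.2   41.7] roll 11.84 pos [562.8  83.1  41.5] [1.7991e+02 2.0000e-02 1.1840e+01] F [-0.7 -5.4 -6.2] w 49.7
```

It meets the same solid point at about 32 mm even floating off the bed and offset sideways, and the stiffness is now roughly that of the rubber, so this is the stop. Next: set the foot back on the bed and press.

```bash
python3 -m pendant '[{"xyz":[-0.0001,0.0003,0.0002],"roll":0,"jaw":0.9},{"xyz":[-0.0002,0.0003,0.0004],"roll":0,"jaw":0.9},{"xyz":[-0.0003,0.0003,0.0005],"roll":0,"jaw":0.9},{"xyz":[-0.0003,0,0.0006],"roll":0,"jaw":0.9},{"xyz":[-0.0003,-0.0005,0.0006],"roll":0,"jaw":0.9},{"xyz":[-0.0003,-0.001,0.0006],"roll":0,"jaw":0.9},{"xyz":[-0.0003,-0.0015,0.0006],"roll":0,"jaw":0.9},{"xyz":[-0.0003,-0.0015,0.0006],"roll":0,"jaw":0.9}]'>/dev/null; python3 g.py;  python3 -m pendant '[{"xyz":[0,-0.0002,0],"roll":0,"jaw":0.9},{"xyz":[0,-0.0004,0],"roll":0,"jaw":0.9},{"xyz":[0,-0.0006,0],"roll":0,"jaw":0.9},{"xyz":[0,-0.0006,0],"roll":0,"jaw":0.9},{"xyz":[0,-0.0006,0],"roll":0,"jaw":0.9},{"xyz":[0,-0.0006,0],"roll":0,"jaw":0.9},{"xyz":[0,-0.0006,0],"roll":0,"jaw":0.9},{"xyz":[0,-0.0006,0],"roll":0,"jaw":0.9}]'; python3 g.py; python3 d.py 0 0 0 0
```

```text
push 10.8 lat -2.1 Fz -1.9 nose 32.28
time_s: 28.75
ee_pos: [562.8, 83.3, 41.7]
ee_rot: [179.7, -0.0, 11.9]
force: [0.1, -11.9, -1.7]
gripper_width: 50.0
push 11.7 lat -2.4 Fz -1.7 nose 32.33
t 28.75 delta [-567.9  -34.8   41.1] roll 11.91 pos [562.8  83.3  41.7] [ 1.7973e+02 -4.0000e-02  1.1910e+01] F [  0.1 -11.9  -1.7] w 50.0
```

```bash
python3 -m pendant '[{"xyz":[0,-0.0002,0],"roll":0,"jaw":0.9},{"xyz":[0,-0.0002,0],"roll":0,"jaw":0.9},{"xyz":[0,-0.0002,0],"roll":0,"jaw":0.9},{"xyz":[0,-0.0002,0],"roll":0,"jaw":0.9},{"xyz":[0,-0.0002,0],"roll":0,"jaw":0.9},{"xyz":[0,-0.0002,0],"roll":0,"jaw":0.9},{"xyz":[0,-0.0002,0],"roll":0,"jaw":0.9},{"xyz":[0,-0.0002,0],"roll":0,"jaw":0.9}]'>/dev/null; python3 g.py;  python3 -m pendant '[{"xyz":[0,0.0003,0.0001],"roll":0,"jaw":0.9},{"xyz":[0,0.0006,0.0002],"roll":0,"jaw":0.9},{"xyz":[0,0.0009,0.0003],"roll":0,"jaw":0.9},{"xyz":[0,0.0012,0.0004],"roll":0,"jaw":0.9},{"xyz":[0,0.0013,0.0004],"roll":0,"jaw":0.9},{"xyz":[0,0.0013,0.0004],"roll":0,"jaw":0.9},{"xyz":[0,0.0013,0.0004],"roll":0,"jaw":0.9},{"xyz":[0,0.0013,0.0004],"roll":0,"jaw":0.9}]' >/dev/null; python3 g.py; python3 d.py 0 0 0 0
```

```text
push 12.7 lat -1.6 Fz -1.3 nose 32.41
push 9.2 lat -2.4 Fz -1.1 nose 32.19
t 30.75 delta [-567.9  -34.5   41. ] roll 11.87 pos [562.8  83.2  41.5] [ 1.7982e+02 -4.0000e-02  1.1870e+01] F [-0.4 -9.5 -1.1] w 49.9
```

```bash
python3 -m pendant '[{"xyz":[0,0,0],"roll":0,"jaw":0.42},{"xyz":[0,0,0],"roll":0,"jaw":0.38},{"xyz":[0,0,0],"roll":0,"jaw":0.34},{"xyz":[0,0,0],"roll":0,"jaw":0.3},{"xyz":[0,0,0],"roll":0,"jaw":0.25},{"xyz":[0,0,0],"roll":0,"jaw":0.2},{"xyz":[0,0,0],"roll":0,"jaw":0.15},{"xyz":[0,0,0],"roll":0,"jaw":0.15}]'; python3 -m pendant '[{"xyz":[0,0,-0.005],"roll":0,"jaw":0.15},{"xyz":[0,0,-0.015],"roll":0,"jaw":0.15},{"xyz":[0,0,-0.03],"roll":0,"jaw":0.15},{"xyz":[0,0,-0.05],"roll":0,"jaw":0.15},{"xyz":[0,0,-0.075],"roll":0,"jaw":0.15},{"xyz":[0,0,-0.1],"roll":0,"jaw":0.15},{"xyz":[0,0,-0.115],"roll":0,"jaw":0.15},{"xyz":[0,0,-0.12],"roll":0,"jaw":0.15}]'
python3 - <<'E'
from h import *
im,D,K,M=grab("wrist"); np.savez("wrist5.npz",im=im,D=D,K=K,M=M); cv2.imwrite("pics/wrist5.png",im)
P=cloud(K,M,D); z=P[...,2]
m=((z>76)&(z<92)).astype(np.uint8); m[:90]=0; m[250:]=0
c=max(cv2.findContours(m,cv2.RETR_EXTERNAL,cv2.CHAIN_APPROX_NONE)[0],key=cv2.contourArea).reshape(-1,2)
r=cv2.minAreaRect(plane(K,M,c,84)[:,:2].astype(np.float32)); print("block",r)
t=P[(z>76)&(z<92)&(m>0)]; A=np.c_[t[:,:2]-t[:,:2].mean(0),np.ones(len(t))]; print("top plane",np.linalg.lstsq(A,t[:,2],rcond=None)[0])
print("along",(np.array(r[0])-[551.3,138.6])@[-.2045,.979]+92)
E
python3 k.py; python3 d.py 0 0 0 0
```

```text
time_s: 31.75
ee_pos: [562.3, 85.1, 40.6]
ee_rot: [-180.0, -0.0, 11.8]
force: [-0.1, -0.1, -0.1]
gripper_width: 77.8
time_s: 32.75
ee_pos: [562.6, 85.1, 161.9]
ee_rot: [180.0, -0.1, 11.8]
force: [-1.0, 0.5, -0.1]
gripper_width: 77.6
block ((563.8272094726562, 81.96176147460938), (49.27387619018555, 68.78430938720703), 11.795433044433594)
top plane [ 2.74563092e-03 -1.32872138e-02  8.44854780e+01]
along 33.98935014648438
top start (array([249.95, 240.19]), 97.9, 42) now (array([249.86, 240.24]), 98.2, 40)
scene start (array([390.37, 195.8 ]), 99.0, 39) now (array([390.31, 195.87]), 98.8, 40)
t 32.9 delta [-567.2  -31.6  160.6] roll 11.79 pos [561.8  85.  160.1] [-1.7999e+02  5.0000e-02  1.1790e+01] F [-0.1  0.1  0.1] w 77.6
```

View pics/wrist5.png

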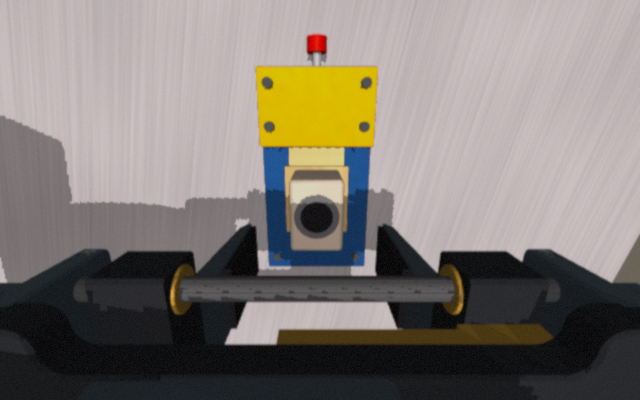

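The wrist view shows the mould flat (top plane at 84.5 mm) at (316,215), its tongue under the plate at row 147. It was released with about 9 N still on the rubber, so it could have rebounded a little. With time in hand, I regrip, press again, ease right off and only then let go.

```bash
python3 -m pendant '[{"xyz":[0,0,0.02],"roll":0,"jaw":0.15},{"xyz":[0,0,0.05],"roll":0,"jaw":0.15},{"xyz":[0,0,0.08],"roll":0,"jaw":0.15},{"xyz":[0,0,0.1],"roll":0,"jaw":0.15},{"xyz":[0,0,0.112],"roll":0,"jaw":0.15},{"xyz":[0,0,0.118],"roll":0,"jaw":0.15},{"xyz":[0,0,0.12],"roll":0,"jaw":0.15},{"xyz":[0,0,0.12],"roll":0,"jaw":0.25}]' 30 && python3 -m pendant '[{"xyz":[0,0,0],"roll":0,"jaw":0.3},{"xyz":[0,0,0],"roll":0,"jaw":0.35},{"xyz":[0,0,0],"roll":0,"jaw":0.4},{"xyz":[0,0,0],"roll":0,"jaw":0.44},{"xyz":[0,0,0],"roll":0,"jaw":0.5},{"xyz":[0,0,0],"roll":0,"jaw":0.6},{"xyz":[0,0,0],"roll":0,"jaw":0.8},{"xyz":[0,0,0],"roll":0,"jaw":0.9}]'; python3 g.py; python3 -m pendant '[{"xyz":[0,-0.0003,0],"roll":0,"jaw":0.9},{"xyz":[0,-0.0006,0],"roll":0,"jaw":0.9},{"xyz":[0,-0.0009,0],"roll":0,"jaw":0.9},{"xyz":[0,-0.0012,0],"roll":0,"jaw":0.9},{"xyz":[0,-0.0012,0],"roll":0,"jaw":0.9},{"xyz":[0,-0.0012,0],"roll":0,"jaw":0.9},{"xyz":[0,-0.0012,0],"roll":0,"jaw":0.9},{"xyz":[0,-0.0012,0],"roll":0,"jaw":0.9}]'; python3 g.py
```

```text
time_s: 33.9
ee_pos: [562.6, 85.1, 41.0]
ee_rot: [-180.0, -0.1, 11.8]
force: [0.6, 0.7, -0.5]
gripper_width: 70.4
time_s: 34.9
ee_pos: [562.6, 85.1, 40.7]
ee_rot: [180.0, -0.0, 11.8]
force: [2.3, -0.4, 0.7]
gripper_width: 50.0
push 0.8 lat 2.1 Fz 0.7 nose 34.08
time_s: 35.9
ee_pos: [562.5, 85.2, 40.7]
ee_rot: [179.9, -0.0, 11.8]
force: [3.2, -5.7, 1.0]
gripper_width: 49.9
push 6.2 lat 2.0 Fz 1.0 nose 34.24
```

It resisted at once, so it had not rebounded. Pressing to about 12 N again, then easing off.

```bash
python3 -m pendant '[{"xyz":[0,-0.0003,0],"roll":0,"jaw":0.9},{"xyz":[0,-0.0006,0],"roll":0,"jaw":0.9},{"xyz":[0,-0.0009,0],"roll":0,"jaw":0.9},{"xyz":[0,-0.0012,0],"roll":0,"jaw":0.9},{"xyz":[0,-0.0014,0],"roll":0,"jaw":0.9},{"xyz":[0,-0.0014,0],"roll":0,"jaw":0.9},{"xyz":[0,-0.0014,0],"roll":0,"jaw":0.9},{"xyz":[0,-0.0014,0],"roll":0,"jaw":0.9}]' >/dev/null; python3 g.py; python3 -m pendant '[{"xyz":[0,0,0],"roll":0,"jaw":0.9},{"xyz":[0,0,0],"roll":0,"jaw":0.9},{"xyz":[0,0,0],"roll":0,"jaw":0.9},{"xyz":[0,0,0],"roll":0,"jaw":0.9},{"xyz":[0,0,0],"roll":0,"jaw":0.9},{"xyz":[0,0,0],"roll":0,"jaw":0.9},{"xyz":[0,0,0],"roll":0,"jaw":0.9},{"xyz":[0,0,0],"roll":0,"jaw":0.9}]' >/dev/null; python3 g.py; python3 -m pendant '[{"xyz":[0,0.0003,0],"roll":0,"jaw":0.9},{"xyz":[0,0.0006,0],"roll":0,"jaw":0.9},{"xyz":[0,0.0009,0],"roll":0,"jaw":0.9},{"xyz":[0,0.0012,0],"roll":0,"jaw":0.9},{"xyz":[0,0.0014,0],"roll":0,"jaw":0.9},{"xyz":[0,0.0015,0],"roll":0,"jaw":0.9},{"xyz":[0,0.0015,0],"roll":0,"jaw":0.9},{"xyz":[0,0.0015,0],"roll":0,"jaw":0.9}]'; python3 g.py
```

```text
push 9.5 lat 0.4 Fz 2.3 nose 34.4
push 9.8 lat 1.5 Fz 2.8 nose 34.42
time_s: 38.9
ee_pos: [562.5, 85.2, 40.7]
ee_rot: [179.9, -0.0, 11.8]
force: [2.0, -5.3, 1.6]
gripper_width: 49.9
push 5.6 lat 0.8 Fz 1.6 nose 34.27
```

```bash
python3 -m pendant '[{"xyz":[0,-0.0005,0],"roll":0,"jaw":0.9},{"xyz":[0,-0.001,0],"roll":0,"jaw":0.9},{"xyz":[0,-0.0015,0],"roll":0,"jaw":0.9},{"xyz":[0,-0.002,0],"roll":0,"jaw":0.9},{"xyz":[0,-0.0023,0],"roll":0,"jaw":0.9},{"xyz":[0,-0.0025,0],"roll":0,"jaw":0.9},{"xyz":[0,-0.0025,0],"roll":0,"jaw":0.9},{"xyz":[0,-0.0025,0],"roll":0,"jaw":0.9}]' >/dev/null; python3 g.py; python3 -m pendant '[{"xyz":[0,0,0],"roll":0,"jaw":0.9},{"xyz":[0,0,0],"roll":0,"jaw":0.9},{"xyz":[0,0,0],"roll":0,"jaw":0.9},{"xyz":[0,0,0],"roll":0,"jaw":0.9},{"xyz":[0,0,0],"roll":0,"jaw":0.9},{"xyz":[0,0,0],"roll":0,"jaw":0.9},{"xyz":[0,0,0],"roll":0,"jaw":0.9},{"xyz":[0,0,0],"roll":0,"jaw":0.9}]' >/dev/null; python3 g.py; python3 -m pendant '[{"xyz":[0,0.0005,0],"roll":0,"jaw":0.9},{"xyz":[0,0.001,0],"roll":0,"jaw":0.9},{"xyz":[0,0.0015,0],"roll":0,"jaw":0.9},{"xyz":[0,0.002,0],"roll":0,"jaw":0.9},{"xyz":[0,0.0024,0],"roll":0,"jaw":0.9},{"xyz":[0,0.0027,0],"roll":0,"jaw":0.9},{"xyz":[0,0.003,0],"roll":0,"jaw":0.9},{"xyz":[0,0.003,0],"roll":0,"jaw":0.9}]'; python3 g.py
```

```text
push 12.1 lat 1.2 Fz 2.3 nose 34.53
push 13.5 lat 0.6 Fz 2.3 nose 34.5
time_s: 41.9
ee_pos: [562.4, 85.2, 40.6]
ee_rot: [180.0, -0.0, 11.8]
force: [2.9, -5.1, 0.1]
gripper_width: 49.9
push 5.6 lat 1.8 Fz 0.1 nose 34.3
```

Push is still about 5 N towards the stop. I ease a little more, release and retreat.

```bash
python3 -m pendant '[{"xyz":[0,0.0003,0],"roll":0,"jaw":0.9},{"xyz":[0,0.0005,0],"roll":0,"jaw":0.9},{"xyz":[0,0.0006,0],"roll":0,"jaw":0.9},{"xyz":[0,0.0006,0],"roll":0,"jaw":0.42},{"xyz":[0,0.0006,0],"roll":0,"jaw":0.35},{"xyz":[0,0.0006,0],"roll":0,"jaw":0.25},{"xyz":[0,0.0006,0],"roll":0,"jaw":0.15},{"xyz":[0,0.0006,0],"roll":0,"jaw":0.15}]'; python3 g.py; python3 -m pendant '[{"xyz":[0,0,-0.005],"roll":0,"jaw":0.15},{"xyz":[0,0,-0.015],"roll":0,"jaw":0.15},{"xyz":[0,0,-0.03],"roll":0,"jaw":0.15},{"xyz":[0,0,-0.05],"roll":0,"jaw":0.15},{"xyz":[0,0,-0.075],"roll":0,"jaw":0.15},{"xyz":[0,0,-0.1],"roll":0,"jaw":0.15},{"xyz":[0,0,-0.115],"roll":0,"jaw":0.15},{"xyz":[0,0,-0.12],"roll":0,"jaw":0.15}]'
python3 - <<'E'
from h import *
im,D,K,M=grab("wrist"); P=cloud(K,M,D); z=P[...,2]
m=((z>76)&(z<92)).astype(np.uint8); m[:90]=0; m[250:]=0
c=max(cv2.findContours(m,cv2.RETR_EXTERNAL,cv2.CHAIN_APPROX_NONE)[0],key=cv2.contourArea).reshape(-1,2)
r=cv2.minAreaRect(plane(K,M,c,84)[:,:2].astype(np.float32)); t=P[m>0]; A=np.c_[t[:,:2]-t[:,:2].mean(0),np.ones(len(t))]
print("block",np.round(r[0],1),r[2],"top plane",np.round(np.linalg.lstsq(A,t[:,2],rcond=None)[0],3),"along",(np.array(r[0])-[551.3,138.6])@[-.2045,.979]+92)
im,D,K,M=grab("scene"); f=np.load("scene0.npz"); d=cv2.absdiff(im,f["im"]).max(2)
for n,b in {"pot":(180,150,220,195),"cup":(252,232,290,275),"vase":(422,222,462,265)}.items(): print(n,"mean diff",d[b[1]:b[3],b[0]:b[2]].mean().round(2))
E
python3 d.py 0 0 0 0
```

```text
time_s: 42.9
ee_pos: [562.2, 85.1, 40.5]
ee_rot: [-180.0, 0.0, 11.8]
force: [0.2, -0.2, -1.1]
gripper_width: 77.7
push 0.3 lat 0.2 Fz -1.1 nose 34.2
time_s: 43.9
ee_pos: [562.6, 85.1, 161.9]
ee_rot: [180.0, -0.1, 11.8]
force: [-0.1, -0.5, -0.2]
gripper_width: 77.6
block [563.7  81.9] 11.765178680419922 top plane [ 4.0000e-03 -1.3000e-02  8.4485e+01] along 33.99266459960937
pot mean diff 3.38
cup mean diff 3.78
vase mean diff 4.0
t 44.0 delta [-567.8  -31.6  160.6] roll 11.79 pos [562.2  85.  160.8] [-1.800e+02 -2.000e-02  1.179e+01] F [-0.1 -1.2  0.2] w 77.5
```

Run:
```python
from h import *
for n,zr,box in (("wrist5.npz",(35,43),(262,72,370,142)),("wrist5.npz",(9,15),(266,150,282,255)),("wrist5.npz",(76,92),(285,170,350,250)),("w1.npz",(66,78),(290,150,345,225))):
    f=np.load(n); P=cloud(f["K"],f["M"],f["D"])[box[1]:box[3],box[0]:box[2]].reshape(-1,3); P=P[(P[:,2]>zr[0])&(P[:,2]<zr[1])]
    A=np.c_[P[:,:2]-P[:,:2].mean(0),np.ones(len(P))]; print(n,zr,len(P),np.round(np.linalg.lstsq(A,P[:,2],rcond=None)[0],3))
```

```text
wrist5.npz (35, 43) 7176 [1.0000e-03 0.0000e+00 3.9403e+01]
wrist5.npz (9, 15) 1604 [1.4000e-02 2.0000e-03 1.2373e+01]
wrist5.npz (76, 92) 3776 [ 3.0000e-03 -1.3000e-02  8.4485e+01]
w1.npz (66, 78) 2630 [-4.0000e-03 -1.3000e-02  7.2491e+01]
```

The same apparent slope showed when the mould stood on the table, so it comes from the measurement and the mould is flat. Handing in.

```bash
python3 -c "
from workcell import env
print(env.job_done())"
```

```text
the job is handed in; nothing more can be done
None
```

I set the mould on the bed, slid its tongue under the yellow plate and pressed it home against the stop. I then let go, raised the gripper about 120 mm clear and handed the job in at 44 s.

- **Reaching the stop:** the tongue went solid with its nose about 32 mm past the mouth. It met the same point when I backed off and came in again, lifted and slightly offset sideways. That fits the stop rather than a wedge.
- **Force:** I pressed twice, with wrist readings of up to about 13.5 N. Less an estimated 2–4 N of bed friction, that is about 10 N on the stop. The highest reading I saw was 13.5 N.
- **Release:** I first let go with about 9 N still on the rubber, so I regripped. The mould resisted at once, which showed it had not sprung back. I pressed again, eased to below about 5 N towards the stop and let go.
- **Last checks:** the block's measured position was the same, to 0.1 mm, after both releases, and its top was at 84.5 mm, where 84 means seated on the bed. The pot, cup and vase areas in the scene view showed only small overall differences from the first picture.

**Checks that disagreed:**
- The red knob behind the bed never moved. I took it for the setting screw, so it neither confirms nor rules out the stop's travel.
- The measured contact stiffness was 10–20 N/mm or a little more, somewhat stiffer than the 12 N/mm given for the rubber.
- One wrist-camera reading of the plate's edge was wrong because my search was cut short, and I discarded it.
- The block's top appeared to slope by 0.013, but it showed the same slope standing on the table, so I took that as measurement error.

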